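# Open the tea cabinet's double doors

### The job

Open up the little tea cabinet for service. Slide back the bolt on its top, swing the right-hand leaf (the one with the brass cover strip) fully open on its own, and only then swing the left-hand leaf, which it overlaps, fully open too, so that both stand at least square to the cabinet front. Leave the bolt drawn back and the kettle, cup, saucer and sugar jar standing where they are.

Things in the scene. Friction and masses are not known exactly. Their poses are not given: they have to be found in the camera images.
- cabinet: Fixed wooden tea cabinet, 372 mm wide (y), 170 deep (x), flat top 180 mm above the counter. Origin at counter height, mid-front of the carcass; x points from the front into the cabinet, y to the left leaf seen from the robot, z up. Two turquoise leaves, each 177 wide and 16 thick, lie against the front (x -16 to 0 mm) and rise to 225 mm: each has a crest 45 mm above the cabinet top.
- leaf_over (a joint): Hinge of the right leaf (at -y), the bolted one. 0 shut, grows as it swings out towards the robot (anticlockwise from above), stop at 1.75 rad; stays where left (friction 0.1 N m). A brass cover strip down its free edge, 6 mm thick, reaches 19 mm over the left leaf's front and blocks it. With the bolt in, the leaf has about 0.03 rad of play.
- leaf_over_hinge (a point): Fixed point on the right leaf's hinge line, at cabinet x = 0, y = -180 mm, 225 mm above the counter. The leaf's back face runs through the hinge line. On this leaf's back a brass keeper strap, 12 mm wide and 95 mm from the hinge line, stands out 49 mm, 7 to 24 mm above the cabinet top, hooked over the bolt rod.
- leaf_over_crest (a point): Point on the top edge of the right leaf in the plane of its back face, 140 mm from the hinge line, 38 mm from its free edge. The cabinet top behind it is bare, so shut fingers can reach down there and push the leaf open from behind its crest. Moves with the leaf; x points away from its back face, y along the leaf to its free edge.
- leaf_under (a joint): Hinge of the left leaf (at +y), the overlapped one. 0 shut, grows as it swings out towards the robot (clockwise from above), stop at 1.75 rad; stays where left (friction 0.16 N m). Until the right leaf is open it is stopped by the cover strip.
- leaf_under_hinge (a point): Fixed point on the left leaf's hinge line, at cabinet x = 0, y = +180 mm, 225 mm above the counter. The leaf's back face runs through the hinge line.
- leaf_under_crest (a point): Point on the top edge of the left leaf in the plane of its back face, 140 mm from the hinge line, 38 mm from its free edge; the cabinet top behind it is bare. Moves with the leaf; x points away from its back face, y along the leaf to its hinge.
- bolt (a joint): Slide bolt lying along y in a low brass channel on the cabinet top, behind the right leaf (rod axis at cabinet x = 36 mm). 0 fully in, grows as it slides to the cabinet's right end (cabinet -y), stop at 0.05 m. Starts nearly in; clear of the keeper from 0.031 m; friction 1 N, stays where left.
- bolt_knob (a point): Centre of the red ball (15 mm diameter) on the bolt's upright 12 mm stem; at cabinet x = 36 mm, y = -105 mm less the bolt's joint value, 44 mm above the cabinet top. The stem is bare for 20 mm below this point: push it sideways or pinch it from above. Moves with the bolt; axes as the cabinet's.
- cup: Bystander: empty white ceramic cup, 76 mm across, 75 mm high, origin under its centre. It stands left or right of the cabinet, clear of the leaves' swing, as do the saucer and jar.
- saucer: Bystander: orange melamine saucer, 130 mm across, 18 mm high, origin under its centre.
- sugar_jar: Bystander: glass sugar jar with clamp latch, 84 mm across, 102 mm high, origin under its centre.
- kettle: Bystander: brushed steel cordless kettle on a black base, 160 mm across, about 186 mm high, origin under its centre; black handle at its +y side. It stands left of the cabinet.

How it is judged (in metres and radians):
On the way, in this order (a step that is already met when the one before it is completed fails the run):
1. the bolt is drawn back, both leaves still shut (value of joint bolt above 0.034 m and value of joint each of leaf_over, leaf_under below 0.15 rad), for 0.2 s.
2. the right leaf stands wide open, the left one still shut (value of joint leaf_over above 1.4 rad and value of joint leaf_under below 0.15 rad), for 0.2 s.
At the end, for the whole second after the job is handed in: Both leaves stand open by more than 1.4 rad (80 degrees) and are at rest, the bolt is drawn back by more than 34 mm, and the kettle, cup, saucer and sugar jar are upright within 30 mm of where they began (value of joint each of leaf_over, leaf_under above 1.4 rad and value of joint bolt above 0.034 m and velocity of joint leaf_over between -0.05 and 0.05 rad/s and velocity of joint leaf_under between -0.05 and 0.05 rad/s and distance of each of cup, saucer, sugar_jar, kettle from where it was at the start of the episode below 0.03 m and angle between each of cup, sugar_jar, kettle's own z axis and vertical below 0.2 rad); the robot touches nothing.
It fails at once if the kettle, cup, saucer or sugar jar is shifted by more than 40 mm or knocked over (distance of any of cup, saucer, sugar_jar, kettle from where it was at the start of the episode above 0.04 m or angle between any of cup, sugar_jar, kettle's own z axis and vertical above 0.6 rad).
It fails at once if the left (overlapped) leaf is opened before the right one (value of joint leaf_under above 0.25 rad and value of joint leaf_over below 1.2 rad).
It also fails if it takes over 54 s, if anything falls off the work surface, if the arm or the gripper's body presses on something with over 40 N, if the wrist force passes 120 N, or if a joint passes its speed limit or range.

### The arm

A 6-joint arm with a two-finger parallel gripper is mounted at the origin on the work surface. World frame = base frame: x ahead of the robot, y to its left, z up, the work surface at z = 0. Lengths are in m, angles in degrees, forces in N, time in s.
With the tool pointing down it reaches from about 0.4 to 0.825 m from the base axis. Payload 7 kg.
Tool frame: the origin (TCP) lies at the centre of the arm's flange, where the gripper is bolted on; the fingertips stand 173 mm ahead of it and the grasp point (between the pads) lies 155 mm ahead of it (env.tip_extent is the distance from the TCP to the fingertips, in m); z points along the fingers, y is the direction in which the jaws open and shut (so a half turn about z gives the same grasp; the last joint's range is limited). The gripper opens to 85 mm and grips with 20 to 120 N. Pads are 22 mm wide; open, the fingers measure 114 mm over their backs; the gripper's body (76 mm by 85 mm) begins 54 mm behind the grasp point. The pads swing forward as they close: fully open they stand 13 mm farther back than shut.
Start: joints at [88.413, 20.546, 0.682, 0, -70.136, -16.507], TCP at [0.21, 0.642, 0.405] pointing down, gripper open.
Joint ranges: [-176.03, 176.03], [-82.01, 121.73], [-58.28, 71.71], [-173.87, 95.51], [-174.79, -0.11], [-173.66, 173.66]. Speed limits (degrees/s): [136.94, 136.94, 172.46, 180, 180, 180].

### API

Orientations are given as [roll, pitch, yaw] about the fixed x, y, z axes, in that order (R = Rz(yaw) Ry(pitch) Rx(roll)).
In Python, from workcell import env gives the robot as it stands. The module is installed in compiled form; this text tells all that it offers.
- The arm moves only by the tool move_arm, never from a script. Its argument "rows" is one flat list of numbers, 7 for each row, row after row: the shift along the world's x, y, z in mm, then the turn, a rotation vector about the world's x, y, z in rad, then the opening, from 0 (shut) to 1 (fully open). In form: [x, y, z, rx, ry, rz, jaw, x, y, z, rx, ry, rz, jaw, ...]. A call has 1 to 12 rows; each row shifts and turns the pose as measured when the row begins; what a row does not reach is not made up. A row lasts 1/8 s, in which the tool goes at most 62.5 mm and 10.7 degrees, less where a joint would pass 70% of its speed; a pose out of reach is approached as far as the arm can. A call with a gripper value outside its range is refused whole. The fingers move at their own pace and stop on an object; "squeeze" is the grip in N (left out, the last holds). Time passes only in rows, so rows that do not move let the fingers close. It gives the time, the measured TCP pose, the force and the opening at its end, in the units of the state.
- env.sense(): the state, without advancing time (a new reading comes with each control period).
- env.read_camera(name): name is "side" or "top"; returns the picture (400x640x3 uint8, red, green, blue); there is no depth.
- env.get_calibration(name): a dict with "K" (3x3 intrinsics, pixels), "position" and "attitude" of the camera in the world. Camera axes: x right, y up, looking along -z (the intrinsics and any distortion apply to the point x, -y, -z); pixel columns grow to the right and rows downward; lengths in m; the calibration is good to about 2 mm. A picture is of the moment at which its call begins. get_calibration takes no time and is no camera call.
- env.finish_job(): hands the job in, once; it reports no verdict.
The state is a dict: "time": time; "qpos": joint angles; "dq": joint speeds; "effort": joint torques, N m; "eef_pos": TCP position; "orientation": TCP orientation; "contact_force": force on the tool from outside, world axes, zero at the start; "ft_torque": the same for the moment, N m; "grip_width": finger opening in m.
Only numpy, scipy, OpenCV 4.12 (cv2) and the standard library are available. Lean on these libraries where they do the work, as an engineer would, in place of code of your own. Each camera call takes 0.05 s, during which the arm holds its last target.

## Working session

There is one attempt and no reset: what is moved stays moved. The work goes in short steps, Python scripts to look and compute and a tool call to move; the robot and the scene stay as the last step left them, time stands still between calls to the robot, and variables do not carry over. Pictures are saved under pics/ and viewed, and the job is handed in when it is done.

Besides the shell and the picture viewer there is one more tool, called after "Call:" by a JSON object that holds its "method" and its "body", one argument or row to a line. move_arm: Moves the arm, as the interface text tells. Its arguments: {"type":"object","properties":{"rows":{"type":"array"},"squeeze":{"type":"number"}},"required":["rows"]}

```bash
mkdir -p pics; python3 - <<'E'
from workcell import env
import cv2
print(env.sense())
for n in("side","top"):
    im=env.read_camera(n); cv2.imwrite(f"pics/{n}0.png",im[:,:,::-1]); print(n,env.get_calibration(n))
E
```

```text
{'time': 0.0, 'qpos': array([ 8.84149963e+01,  2.05908274e+01,  6.34607868e-01, -2.01224018e-02,
       -7.01375451e+01, -1.65068248e+01]), 'dq': array([ 0.04527055,  0.06406378,  0.07425439,  0.07288364, -0.03222481,
       -0.0539952 ]), 'effort': array([ 1.44342907e-04, -5.83316481e+01,  2.93427497e+01,  6.93731144e+00,
       -5.91197459e-03,  2.60496904e-07]), 'eef_pos': array([0.20955635, 0.64143928, 0.40377665]), 'orientation': array([ 1.79904725e+02, -8.50703193e-03, -1.80986738e+01]), 'contact_force': array([0.23417586, 0.18689397, 0.10943071]), 'ft_torque': array([ 0.02078525,  0.00953598, -0.03233086]), 'grip_width': 0.08522696630905122}
side {'K': array([[414.43522833,   0.        , 315.54910341],
       [  0.        , 414.43522833, 203.0142898 ],
       [  0.        ,   0.        ,   1.        ]]), 'position': array([1.32907493, 0.22163338, 0.86922274]), 'attitude': array([ 47.10205732,   0.24406256, 104.93336481])}
top {'K': array([[368.90670775,   0.        , 319.85685653],
       [  0.        , 368.90670775, 205.95766188],
       [  0.        ,   0.        ,   1.        ]]), 'position': array([4.33578228e-01, 7.58724710e-04, 1.29851547e+00]), 'attitude': array([  7.42422482,  -0.73809599, -88.66379507])}
```

View pics/side0.png

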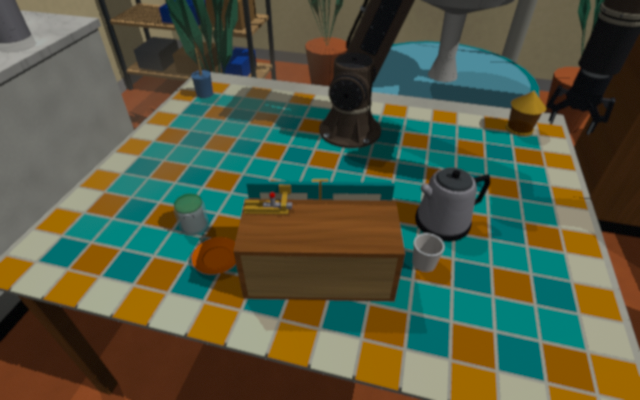

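View pics/top0.png

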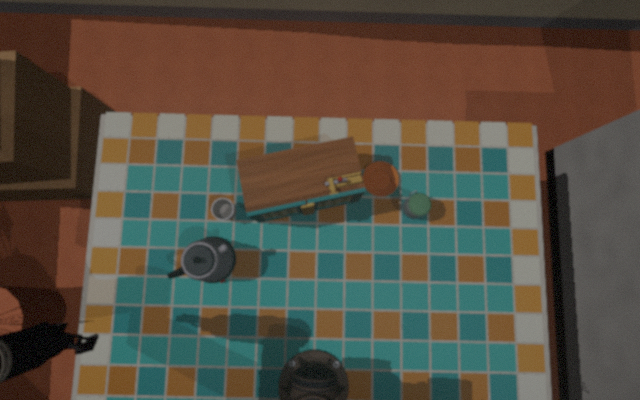

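The top view has the cabinet at about (305,175), turned about 10°, with the kettle at (207,260), cup at (223,209), saucer at (380,179) and jar at (416,205). The side view looks at it from behind. The red knob is near (272,197) in the side view.

```bash
cat > h.py <<'E'
import numpy as np,cv2
from scipy.spatial.transform import Rotation as R
from workcell import env
class Cam:
    def __init__(s,n):
        c=env.get_calibration(n); s.K=c["K"]; s.p=np.array(c["position"]); s.R=R.from_euler("xyz",c["attitude"],degrees=True).as_matrix()
    def proj(s,X):
        X=np.atleast_2d(X); q=(X-s.p)@s.R; q=q*[1,-1,-1]; q=q@s.K.T; return q[:,:2]/q[:,2:]
    def ray(s,uv):
        q=np.linalg.inv(s.K)@np.array([uv[0],uv[1],1]); return s.R@(q*[1,-1,-1])
    def plane(s,uv,z):
        d=s.ray(uv); return s.p+d*(z-s.p[2])/d[2]
def tri(c1,u1,c2,u2):
    d1=c1.ray(u1);d2=c2.ray(u2)
    t=np.linalg.lstsq(np.c_[d1,-d2],c2.p-c1.p,rcond=None)[0]
    a=c1.p+t[0]*d1;b=c2.p+t[1]*d2
    return (a+b)/2,np.linalg.norm(a-b)
S=Cam("side");T=Cam("top")
E
python3 - <<'E'
from h import *
print(S.proj([0,0,0]),T.proj([0,0,0]),S.proj([.21,.64,.405]),T.proj([.21,.64,.405]))
a=cv2.imread("pics/side0.png");b=cv2.imread("pics/top0.png")
cv2.imwrite("pics/sidez.png",cv2.resize(a[170:305,225:415],None,fx=4,fy=4,interpolation=cv2.INTER_CUBIC))
cv2.imwrite("pics/topz.png",cv2.resize(np.clip(b[130:230,200:440].astype(int)*1.6,0,255).astype(np.uint8),None,fx=3.3,fy=3.3,interpolation=cv2.INTER_CUBIC))
E
```

```text
[[350.32039029 130.164919  ]] [[312.04408562 384.99041548]] [[595.81204627  71.9895739 ]] [[ 35.51762883 345.25094526]]
```

View pics/sidez.png

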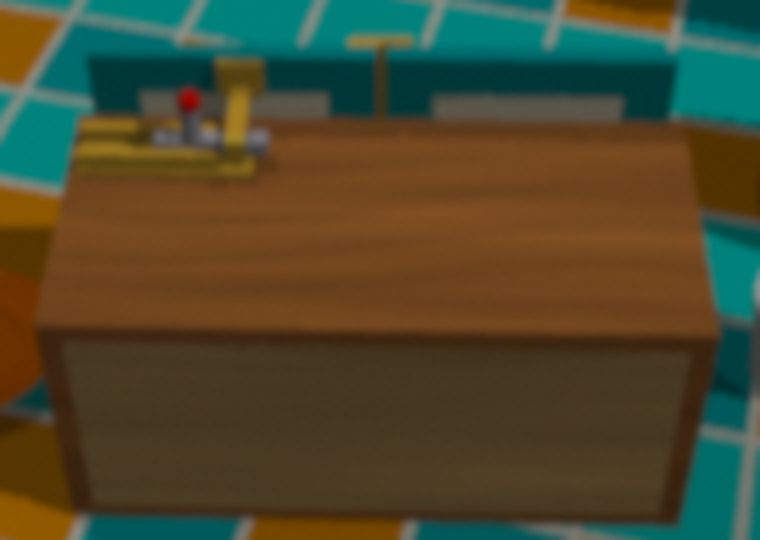

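View pics/topz.png

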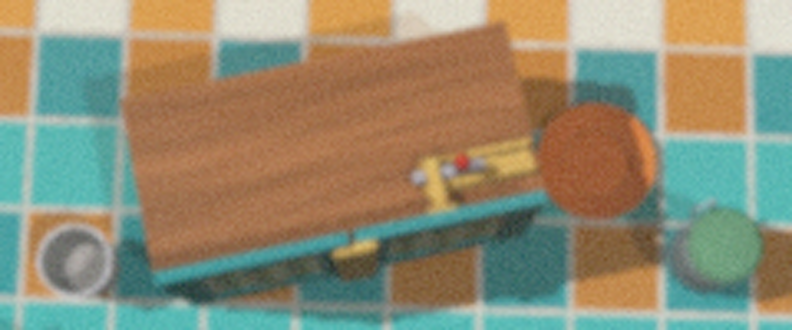

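The zooms show the carcass back corners (side 235,252 and 404,254; top 237,160 and 353,137), the crest ends, and the red knob (side 272,195; top 340,179).

```bash
python3 - <<'E'
from h import *
a=cv2.imread("pics/side0.png");b=cv2.imread("pics/top0.png")
def red(im,roi):
    x0,y0,x1,y1=roi;h=im[y0:y1,x0:x1].astype(float);w=np.clip(h[...,2]-2.5*h[...,1]-20,0,None);yy,xx=np.mgrid[y0:y1,x0:x1];print((w>0).sum());return (w*xx).sum()/w.sum(),(w*yy).sum()/w.sum()
ks=red(a,(262,188,282,202));kt=red(b,(333,173,347,185));print(ks,kt,tri(S,ks,T,kt))
f=lambda p:(p[0]/4+225-.375,p[1]/4+170-.375); g=lambda p:(p[0]/3.3+200-.35,p[1]/3.3+130-.35)
br=tri(S,f((40,328)),T,g((505,22)));bl=tri(S,f((717,335)),T,g((122,98)));print(br,bl)
for u in((40,328),(717,335)):print("S.18",S.plane(f(u),.18))
for u in((505,22),(122,98)):print("T.18",T.plane(g(u),.18))
for u in((88,57),(676,62)):print("S.225",S.plane(f(u),.225))
for u in((155,285),(549,203)):print("T.225",T.plane(g(u),.225))
E
```

```text
19
0
 ** On entry to DLASCL parameter number  4 had an illegal value
 ** On entry to DLASCL parameter number  4 had an illegal value
 ** On entry to DLASCL parameter number  4 had an illegal value
 ** On entry to DLASCL parameter number  4 had an illegal value
 ** On entry to DLASCL parameter number  5 had an illegal value
 ** On entry to DLASCL parameter number  4 had an illegal value<stdin>:4: RuntimeWarning: invalid value encountered in scalar divide
Traceback (most recent call last):
  File "h.py", line 15, in tri
    t=np.linalg.lstsq(np.c_[d1,-d2],c2.p-c1.p,rcond=None)[0]
      ~~~~~~~~~~~~~~~^^^^^^^^^^^^^^^^^^^^^^^^^^^^^^^^^^^^
numpy.linalg.LinAlgError: SVD did not converge in Linear Least Squares
```

```bash
python3 - <<'E'
from h import *
a=cv2.imread("pics/side0.png");b=cv2.imread("pics/top0.png")
def red(im,roi,k,o):
    x0,y0,x1,y1=roi;h=im[y0:y1,x0:x1].astype(float);w=np.clip(h[...,2]-k*h[...,1]-o,0,None);yy,xx=np.mgrid[y0:y1,x0:x1];print((w>0).sum());return (w*xx).sum()/w.sum(),(w*yy).sum()/w.sum()
ks=red(a,(262,188,282,202),2.5,20);kt=red(b,(334,174,346,184),1.8,10);print(ks,kt,tri(S,ks,T,kt))
f=lambda p:(p[0]/4+225-.375,p[1]/4+170-.375); g=lambda p:(p[0]/3.3+200-.35,p[1]/3.3+130-.35)
br=tri(S,f((40,328)),T,g((505,22)));bl=tri(S,f((717,335)),T,g((122,98)));print(br,bl)
for u in((40,328),(717,335)):print("S.18",S.plane(f(u),.18))
for u in((505,22),(122,98)):print("T.18",T.plane(g(u),.18))
for u in((88,57),(676,62)):print("S.225",S.plane(f(u),.225))
for u in((155,285),(549,203)):print("T.225",T.plane(g(u),.225))
E
```

```text
19
11
(np.float64(271.8936073059361), np.float64(194.58812785388128)) (np.float64(339.5960784313726), np.float64(178.6261437908497)) (array([ 0.65703633, -0.06630341,  0.22427471]), np.float64(0.0003450333200110579))
(array([ 0.80367222, -0.10687257,  0.17453344]), np.float64(0.0037324062118195833)) (array([0.71890125, 0.25225089, 0.17939807]), np.float64(0.0019879179961705276))
S.18 [ 0.80749101 -0.10239994  0.18      ]
S.18 [0.71912573 0.25319768 0.18      ]
T.18 [ 0.80258294 -0.1081072   0.18      ]
T.18 [0.71885327 0.25111015 0.18      ]
S.225 [ 0.63651287 -0.1375253   0.225     ]
S.225 [0.55183718 0.20478528 0.225     ]
T.225 [0.53884786 0.20308557 0.225     ]
T.225 [ 0.62124165 -0.14514317  0.225     ]
```

Two-view fit: cabinet origin is about (0.596, 0.033) with yaw about 13.6°. The knob triangulates to z 0.224 at cabinet (36, -111), so the bolt sits near 6 mm. I'll lift, then move over the table with the fingers shut.

Call:
{"method": "move_arm", "body": {
  "rows": [0, 0, 55, 0, 0, -0.18, 0, 33, -50, 0, 0, 0, -0.18, 0, 33, -50, 0, 0, 0, -0.18, 0, 33, -50, 0, 0, 0, -0.18, 0, 33, -50, 0, 0, 0, -0.18, 0, 33, -50, 0, 0, 0, -0.18, 0, 33, -50, 0, 0, 0, -0.18, 0, 33, -50, 0, 0, 0, -0.18, 0, 33, -50, 0, 0, 0, -0.18, 0, 33, -50, 0, 0, 0, -0.18, 0, 33, -50, 0, 0, 0, -0.18, 0, 33, -50, 0, 0, 0, -0.18, 0]
}}

```text
time: 1.6
eef_pos: [0.5772, 0.0759, 0.4555]
orientation: [179.5, -0.1, -145.5]
contact_force: [1.5, 0.8, 0.5]
grip_width: 0.0002
```

Call:
{"method": "move_arm", "body": {
  "rows": [30, -45, 0, 0, 0, -0.18, 0, 30, -45, 0, 0, 0, -0.18, 0, 10, -12, 0, 0, 0, 0, 0, 0, 0, 0, 0, 0, 0, 0]
}}

```text
time: 2.1
eef_pos: [0.6502, -0.0336, 0.4525]
orientation: [179.5, -0.4, -167.2]
contact_force: [-0.5, 0.6, -0.7]
grip_width: 0.0003
```

```bash
cat > look.py <<'E'
import sys
from h import *
n=sys.argv[1]
a=env.read_camera("side")[:,:,::-1];b=env.read_camera("top")[:,:,::-1]
cv2.imwrite(f"pics/s{n}_raw.png",a);cv2.imwrite(f"pics/t{n}_raw.png",b)
A=cv2.resize(a[120:280,200:440],(780,520),interpolation=cv2.INTER_CUBIC)
B=cv2.resize(np.clip(b[110:310,170:440].astype(int)*1.6,0,255).astype(np.uint8),(702,520),interpolation=cv2.INTER_CUBIC)
cv2.imwrite(f"pics/s{n}.png",A);cv2.imwrite(f"pics/t{n}.png",B)
s=env.sense();print(s["time"],s["eef_pos"],s["orientation"],s["qpos"].round(1))
E
python3 look.py 1
```

```text
2.2 [ 0.64957332 -0.03239863  0.45294261] [ 179.5105516    -0.34390871 -167.08197037] [ 14.1  17.    2.   -0.5 -75.4 -91.1]
```

View pics/s1.png

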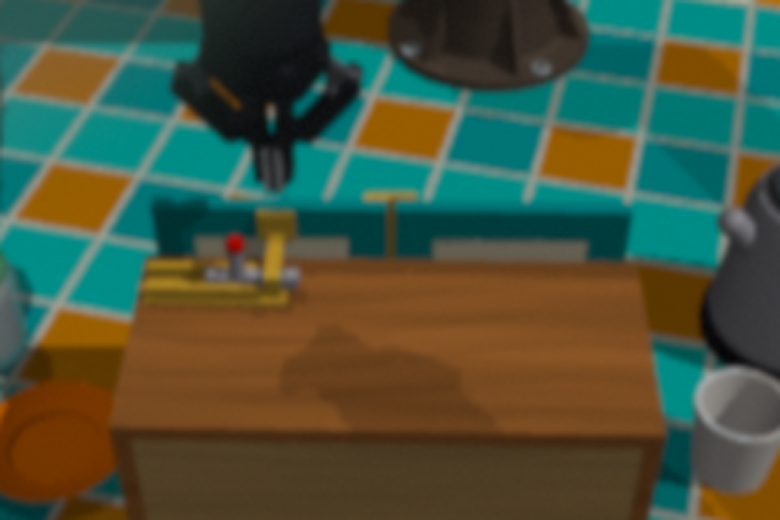

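The fingertips hang just left of the knob, over the keeper at about (275,188) in the crop. Now straight down to tip z of about 0.211.

Call:
{"method": "move_arm", "body": {
  "rows": [-1, 3, -30, 0, 0, 0.01, 0, 0, 0, -25, 0, 0, 0, 0, 0, 0, -14, 0, 0, 0, 0, 0, 0, 0, 0, 0, 0, 0]
}}

```text
time: 2.7
eef_pos: [0.6465, -0.0245, 0.3847]
orientation: [179.5, -0.1, -166.0]
contact_force: [0.8, -0.1, 1.0]
grip_width: -0.0001
```

```bash
python3 look.py 2
```

```text
2.8 [ 0.64709986 -0.02482351  0.38620592] [ 1.79516260e+02  8.92266785e-03 -1.66022016e+02] [ 14.9  18.7  -4.3  -0.5 -67.  -90.7]
```

View pics/s2.png

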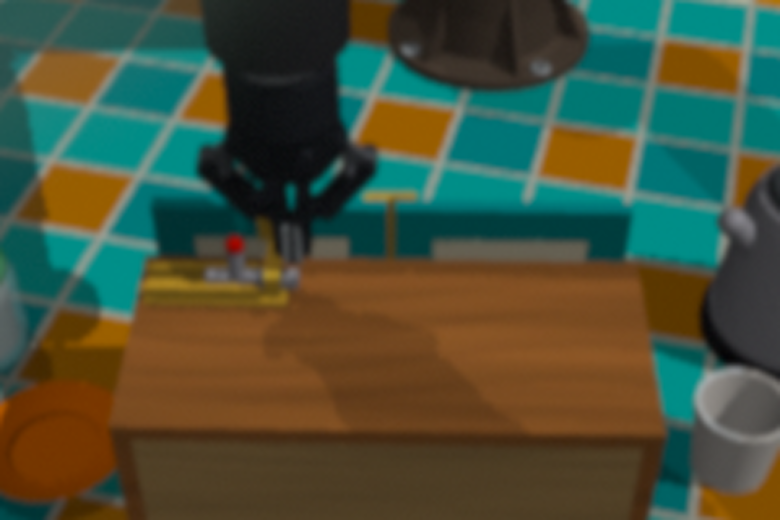

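The shut tips sit left of the knob, at about (293,262) against (236,244), and clear of the strap. Pushing along cabinet -y.

Call:
{"method": "move_arm", "body": {
  "rows": [3, -12, -2, 0, 0, 0, 0, 3, -12, 0, 0, 0, 0, 0, 3, -12, 0, 0, 0, 0, 0, 3, -11, 0, 0, 0, 0, 0, 2, -8, 0, 0, 0, 0, 0, 0, 0, 0, 0, 0, 0, 0]
}}

```text
time: 3.55
eef_pos: [0.6623, -0.0847, 0.3861]
orientation: [179.5, 0.2, -166.1]
contact_force: [0.8, 0.5, -1.1]
grip_width: -0.0001
```

```bash
python3 look.py 3
```

```text
3.65 [ 0.66221142 -0.08409061  0.38617293] [ 1.79512878e+02  1.67283930e-01 -1.66054214e+02] [  9.3  20.5  -1.6  -0.5 -67.8 -85.2]
```

View pics/s3.png

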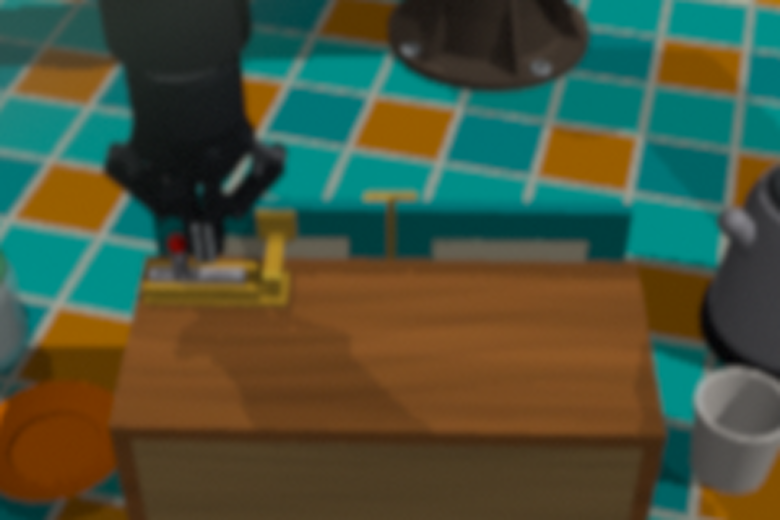

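```bash
cat >> h.py <<'E'
O=np.array([.5958,.0333]);_c,_s=np.cos(np.radians(13.6)),np.sin(np.radians(13.6));M=np.array([[_c,-_s],[_s,_c]])
def cab(p): return (M.T@(np.array(p)[:2]-O))*1000
def wor(x,y): return O+M@[x/1000,y/1000]
E
python3 - <<'E'
from h import *
a=cv2.imread("pics/s3_raw.png").astype(float);x0,y0,x1,y1=244,186,262,202
h=a[y0:y1,x0:x1];w=np.clip(h[...,2]-2.5*h[...,1]-20,0,None);yy,xx=np.mgrid[y0:y1,x0:x1]
u=((w*xx).sum()/w.sum(),(w*yy).sum()/w.sum());print(u,cab(S.plane(u,.224)),cab(S.plane((271.9,194.6),.224)),cab(env.sense()["eef_pos"]))
E
```

```text
(np.float64(254.0490353697749), np.float64(194.77893890675242)) [  37.24605815 -152.78699906] [  35.84549396 -111.06766774] [  36.94583475 -129.71521384]
```

The knob is now at cabinet y of about -153, so the bolt is about 47 mm back. Backing off, lifting, and moving behind the right leaf's crest.

Call:
{"method": "move_arm", "body": {
  "rows": [-2, 8, 5, 0, 0, 0, 0, 0, 0, 35, 0, 0, 0, 0, -13, 38, 5, 0, 0, 0, 0, -13, 38, 0, 0, 0, 0, 0, 0, 0, 0, 0, 0, 0, 0]
}}

```text
time: 4.28
eef_pos: [0.6329, 0.005, 0.4346]
orientation: [179.5, 0.3, -166.0]
contact_force: [0.8, 0.1, 0.2]
grip_width: -0.0003
```

```bash
python3 -c "
from h import *
s=env.sense();print(s['time'],s['eef_pos'],cab(s['eef_pos']))"
```

```text
4.275 [0.63291561 0.00503014 0.43463554] [ 29.42749604 -36.20464174]
```

Call:
{"method": "move_arm", "body": {
  "rows": [0, -2, -35, 0, 0, 0, 0, 0, -1, -29, 0, 0, 0, 0, 0, 0, 0, 0, 0, 0, 0]
}}

```text
time: 4.65
eef_pos: [0.6327, 0.0038, 0.3717]
orientation: [179.6, 0.5, -165.8]
contact_force: [-0.6, -0.3, 0.7]
grip_width: -0.0001
```

```bash
cat > arc.py <<'E'
from h import *
import sys
def path(side,r,d,thetas,p0):
    p=np.array(p0[:2])
    for t in thetas:
        a=np.radians(t)
        if side=="R": c=(-r*np.sin(a)+d*np.cos(a), -180+r*np.cos(a)+d*np.sin(a))
        else: c=(-r*np.sin(a)+d*np.cos(a), 180-r*np.cos(a)-d*np.sin(a))
        w=wor(*c);print(t,((w-p)*1000).round(1),w.round(4));p=w
side,r,d=sys.argv[1],float(sys.argv[2]),float(sys.argv[3])
s=env.sense();print(s["time"],s["eef_pos"],cab(s["eef_pos"]),s["orientation"],s["qpos"].round(0))
path(side,r,d,[float(x) for x in sys.argv[4:]],s["eef_pos"])
E
python3 arc.py R 143 12 0 9 18 27 36 45 54 63 72 81 90 95; python3 look.py 4
```

```text
4.65 [0.6327029  0.00383554 0.37172057] [ 28.93984725 -37.31573318] [ 179.5595388     0.53176308 -165.77247605] [ 18.  18.  -8.  -0. -64. -93.]
0.0 [-16.5  -3.7] [6.162e-01 2.000e-04]
9.0 [-21.9  -5.2] [ 0.5942 -0.005 ]
18.0 [-20.8  -8.5] [ 0.5734 -0.0136]
27.0 [-19.2 -11.7] [ 0.5542 -0.0253]
36.0 [-17.2 -14.6] [ 0.537  -0.0398]
45.0 [-14.7 -17.1] [ 0.5223 -0.0569]
54.0 [-11.8 -19.2] [ 0.5105 -0.0761]
63.0 [ -8.7 -20.8] [ 0.5018 -0.0968]
72.0 [ -5.3 -21.9] [ 0.4965 -0.1187]
81.0 [ -1.8 -22.4] [ 0.4946 -0.1412]
90.0 [  1.7 -22.5] [ 0.4963 -0.1636]
95.0 [  2.5 -12.3] [ 0.4988 -0.1759]
4.75 [0.63357314 0.00381181 0.37436806] [ 179.59021852    0.7740049  -165.76558871] [ 17.8  17.6  -7.5  -0.4 -64.1 -93.4]
```

View pics/s4.png

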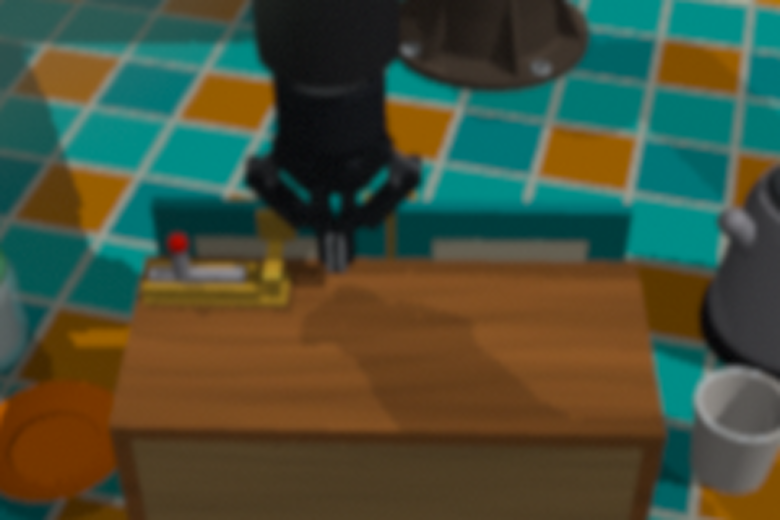

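The fingers are behind the right leaf, between the strap (272,250) and the cover strip (390,230). The knob is drawn back at (177,243). Starting the first part of the arc.

Call:
{"method": "move_arm", "body": {
  "rows": [-8, -2, -3, 0, 0, 0, 0, -8, -2, 0, 0, 0, 0.02, 0, -11, -3, 0, 0, 0, 0.08, 0, -11, -3, 0, 0, 0, 0.08, 0, -10, -4, 0, 0, 0, 0.08, 0, -10, -4, 0, 0, 0, 0.08, 0, -10, -6, 0, 0, 0, 0.08, 0, -9, -6, 0, 0, 0, 0.08, 0]
}}

```text
time: 5.75
eef_pos: [0.5529, -0.0275, 0.3786]
orientation: [179.8, 1.5, -135.9]
contact_force: [0.9, 0.4, -1.3]
grip_width: 0.0001
```

```bash
python3 arc.py R 143 12 27 36 45 54 63 72 81 90 95; python3 look.py 5
```

```text
5.75 [ 0.55285178 -0.02754229  0.37859646] [-56.05057603 -49.03739776] [ 179.78818619    1.54161319 -135.86537249] [ 17.  10. -17.  -1. -62. -62.]
27.0 [1.3 2.3] [ 0.5542 -0.0253]
36.0 [-17.2 -14.6] [ 0.537  -0.0398]
45.0 [-14.7 -17.1] [ 0.5223 -0.0569]
54.0 [-11.8 -19.2] [ 0.5105 -0.0761]
63.0 [ -8.7 -20.8] [ 0.5018 -0.0968]
72.0 [ -5.3 -21.9] [ 0.4965 -0.1187]
81.0 [ -1.8 -22.4] [ 0.4946 -0.1412]
90.0 [  1.7 -22.5] [ 0.4963 -0.1636]
95.0 [  2.5 -12.3] [ 0.4988 -0.1759]
5.85 [ 0.55250666 -0.02783883  0.37877037] [ 179.77496312    1.52550446 -136.01032359] [ 17.1   9.9 -17.   -1.  -61.8 -62.6]
```

View pics/s5.png

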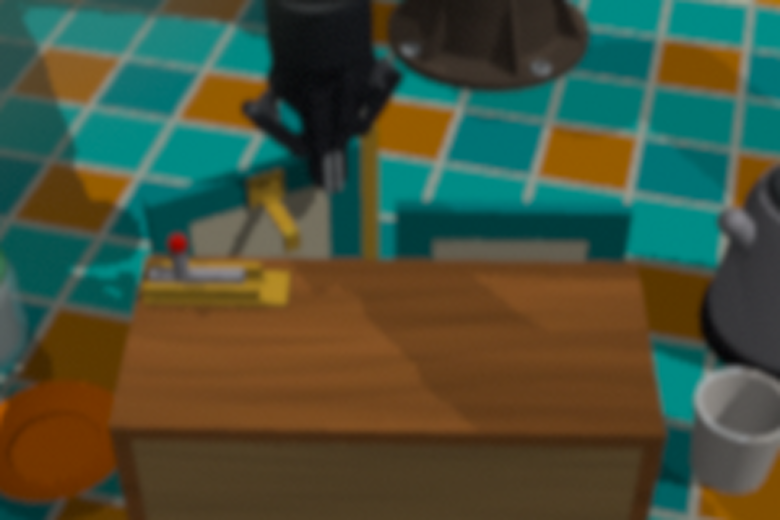

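View pics/t5.png

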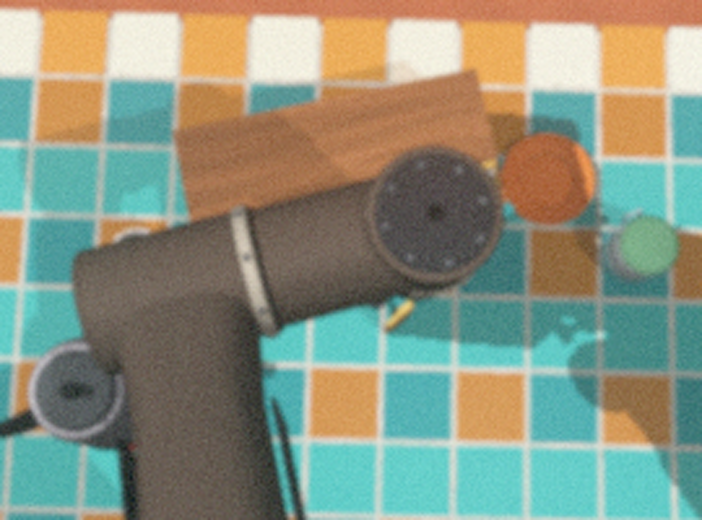

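The right leaf is swinging, now about 27° open, with the strip edge at (372,190), and the left leaf is still shut. Continuing the arc with a slight correction for height and tilt drift.

Call:
{"method": "move_arm", "body": {
  "rows": [-8, -6, -3, -0.01, 0.01, 0.06, 0, -8, -7, -2, -0.01, 0.01, 0.06, 0, -7, -9, -1, 0, 0, 0.08, 0, -7, -9, -1, 0, 0, 0.08, 0, -6, -10, -1, 0, 0, 0.08, 0, -6, -10, -1, 0, 0, 0.08, 0, -5, -11, -1, 0, 0, 0.08, 0, -4, -11, -1, 0, 0, 0.08, 0, -3, -11, -1, 0, 0, 0.08, 0, -3, -11, -1, 0, 0, 0.08, 0]
}}

```text
time: 7.1
eef_pos: [0.4966, -0.1232, 0.3722]
orientation: [-179.5, 0.3, -91.9]
contact_force: [0.4, 0.4, 0.9]
grip_width: -0.0005
```

```bash
python3 arc.py R 143 12 72 81 90 95 98;
```

```text
7.1 [ 0.49655251 -0.12323183  0.37220862] [-133.27191623 -128.80556709] [-179.54340163    0.34962059  -91.9157388 ] [  8.   6. -22.  -0. -61. -10.]
72.0 [-0.1  4.5] [ 0.4965 -0.1187]
81.0 [ -1.8 -22.4] [ 0.4946 -0.1412]
90.0 [  1.7 -22.5] [ 0.4963 -0.1636]
95.0 [  2.5 -12.3] [ 0.4988 -0.1759]
98.0 [ 2.  -7.2] [ 0.5008 -0.1831]
```

Call:
{"method": "move_arm", "body": {
  "rows": [-1, -9, 0, 0, 0, 0.08, 0, -1, -9, 0, 0, 0, 0.08, 0, 1, -11, 0, 0, 0, 0.08, 0, 1, -11, 0, 0, 0, 0.08, 0, 1, -8, 0, 0, 0, 0.05, 0, 1, -5, 0, 0, 0, 0.03, 0, 0, 0, 0, 0, 0, 0, 0]
}}

```text
time: 7.98
eef_pos: [0.4989, -0.1775, 0.3745]
orientation: [-179.3, 0.4, -68.9]
contact_force: [-0.2, 0.5, 1.0]
grip_width: -0.0001
```

```bash
python3 arc.py R 143 12 95 98 ; python3 look.py 6
```

```text
7.975 [ 0.49885733 -0.17747413  0.37447686] [-143.78636321 -182.06892738] [-179.28519052    0.36091921  -68.92309384] [  1.   8. -20.  -1. -61.  20.]
95.0 [-0.1  1.6] [ 0.4988 -0.1759]
98.0 [ 2.  -7.2] [ 0.5008 -0.1831]
8.075 [ 0.49876563 -0.17722021  0.37445487] [-179.28882672    0.36372576  -68.90468454] [  1.4   8.  -20.   -0.7 -61.4  20. ]
```

View pics/s6.png

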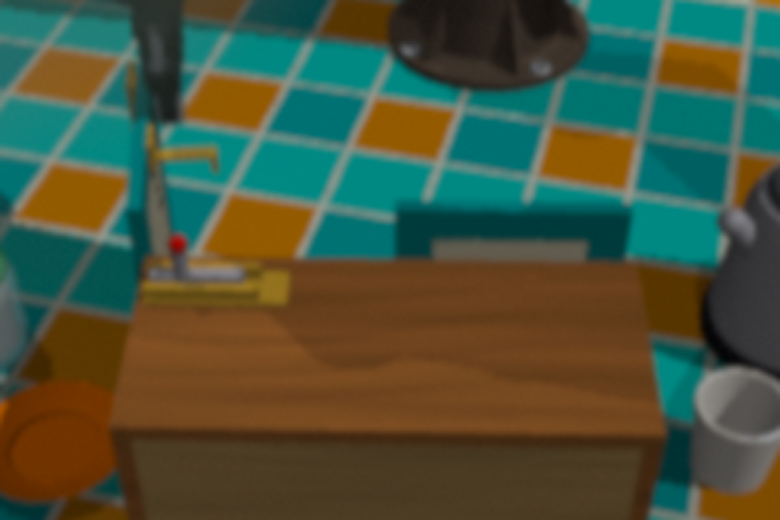

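View pics/t6.png

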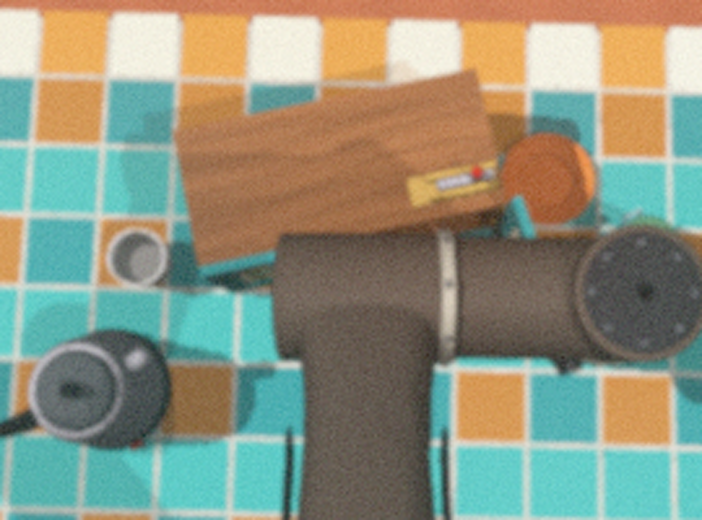

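The right leaf now stands past square, with its edge at (135,190). The left leaf is shut, and the bolt is still drawn at (178,243). Backing off, rising, and moving over to the left leaf while turning the tool.

Call:
{"method": "move_arm", "body": {
  "rows": [-5, 20, 5, 0, 0, 0, 0, 0, 10, 40, 0, 0, 0.18, 0, 17, 25, 15, 0, 0, 0.18, 0, 17, 35, 0, 0, 0, 0.18, 0, 17, 35, 0, 0, 0, 0.18, 0, 17, 35, 0, 0, 0, 0.18, 0, 17, 35, 0, 0, 0, 0.18, 0, 17, 35, 0, 0, 0, 0.18, 0, 18, 30, 0, 0, 0, 0.18, 0, 0, 0, 0, 0, 0, 0, 0]
}}

```text
time: 9.32
eef_pos: [0.6149, 0.0939, 0.4384]
orientation: [-179.3, 0.1, 15.7]
contact_force: [0.3, -1.2, -0.7]
grip_width: 0.0001
```

```bash
python3 arc.py L 140 12 0 ; python3 look.py 7
```

```text
9.325 [0.61494342 0.09385544 0.43840528] [32.84578942 54.35610544] [-1.79255353e+02  1.31593504e-01  1.57023532e+01] [ 26.  15.  -3.  -1. -72.  80.]
0.0 [-16.9 -18.9] [0.5981 0.075 ]
9.425 [0.61406254 0.09206704 0.43886269] [-1.79253536e+02  1.24977439e-01  1.54612667e+01] [ 26.3  14.5  -3.1  -0.8 -72.4  79.4]
```

View pics/s7.png

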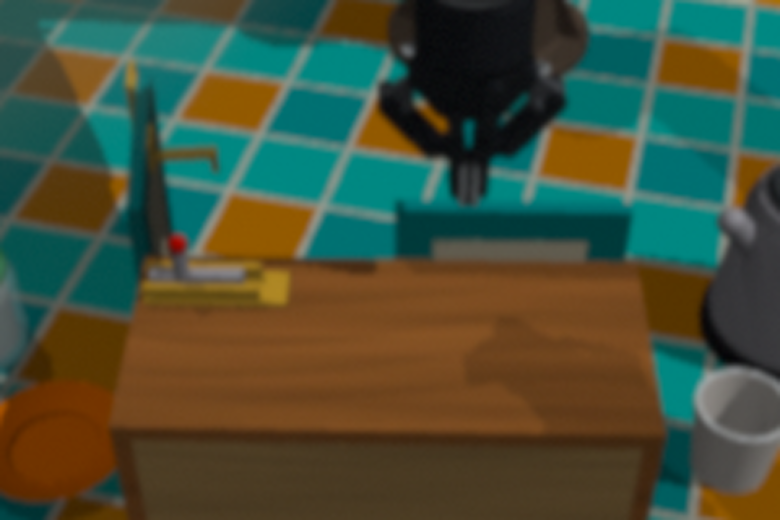

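View pics/t7.png

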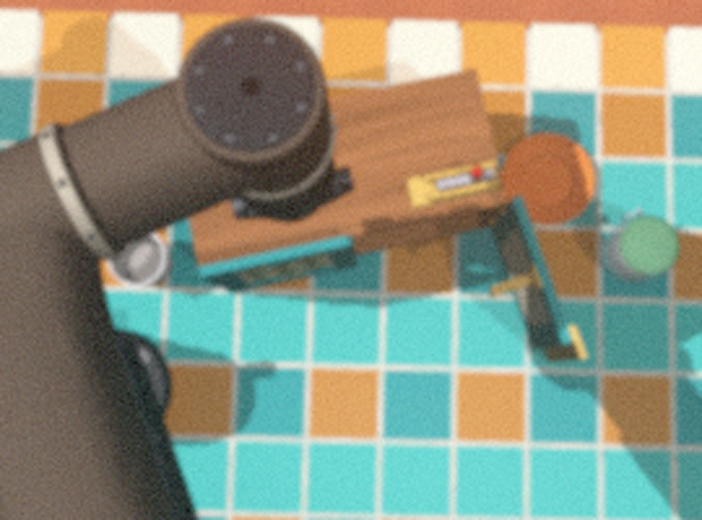

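Both views show the right leaf wide open at roughly 97°, the left leaf shut, and the cup, saucer and jar undisturbed. Descending behind the left crest.

Call:
{"method": "move_arm", "body": {
  "rows": [1, -6, -36, 0, 0, -0.03, 0, 0, 0, -32, 0, 0, 0, 0, 0, 0, 0, 0, 0, 0, 0]
}}

```text
time: 9.8
eef_pos: [0.6136, 0.0835, 0.3713]
orientation: [-179.2, -0.0, 13.2]
contact_force: [0.2, 0.8, 0.6]
grip_width: 0.0003
```

```bash
python3 arc.py L 132 12 0 10 20 30 40 50 60 70 80 90 96
```

```text
9.8 [0.61360314 0.08349955 0.37132212] [29.1079833  44.60573806] [-1.79247183e+02 -2.38262285e-02  1.32189914e+01] [ 26.  17.  -9.  -1. -64.  78.]
0.0 [-17.4  -0.7] [0.5962 0.0828]
10.0 [-22.4  -5.5] [0.5737 0.0773]
20.0 [-23.1  -1.5] [0.5507 0.0757]
30.0 [-23.    2.5] [0.5277 0.0782]
40.0 [-22.2   6.4] [0.5055 0.0847]
50.0 [-20.7  10.2] [0.4848 0.0949]
60.0 [-18.6  13.6] [0.4662 0.1085]
70.0 [-16.   16.7] [0.4502 0.1252]
80.0 [-12.9  19.2] [0.4373 0.1444]
90.0 [-9.3 21.1] [0.428  0.1656]
96.0 [-3.8 13.3] [0.4242 0.1789]
```

Call:
{"method": "move_arm", "body": {
  "rows": [-9, 0, 0, 0, 0, 0, 0, -8, -1, 0, 0, 0, 0, 0, -11, -3, -1, 0, 0, -0.09, 0, -11, -3, -1, 0, 0, -0.09, 0, -12, -1, -1, 0, 0, -0.09, 0, -11, -1, -1, 0, 0, -0.09, 0, -12, 1, -1, 0, 0, -0.09, 0, -11, 1, -1, 0, 0, -0.09, 0, -11, 3, -1, 0, 0, -0.09, 0, -11, 3, -1, 0, 0, -0.09, 0]
}}

```text
time: 11.05
eef_pos: [0.5023, 0.0814, 0.3782]
orientation: [-178.5, -1.4, -29.6]
contact_force: [2.3, -0.5, 0.2]
grip_width: -0.0003
```

```bash
python3 arc.py L 132 12 40 50 60 70 80 90 96; python3 look.py 8
```

```text
11.05 [0.50234195 0.08141633 0.37815237] [-79.52340433  68.74312386] [-178.49193224   -1.35851354  -29.55458644] [ 32.   5. -23.   1. -59.  29.]
40.0 [3.2 3.3] [0.5055 0.0847]
50.0 [-20.7  10.2] [0.4848 0.0949]
60.0 [-18.6  13.6] [0.4662 0.1085]
70.0 [-16.   16.7] [0.4502 0.1252]
80.0 [-12.9  19.2] [0.4373 0.1444]
90.0 [-9.3 21.1] [0.428  0.1656]
96.0 [-3.8 13.3] [0.4242 0.1789]
11.15 [0.50179873 0.08136879 0.37817437] [-178.50992758   -1.32287704  -29.40459493] [ 31.6   5.3 -23.3   0.5 -59.5  28.8]
```

View pics/s8.png

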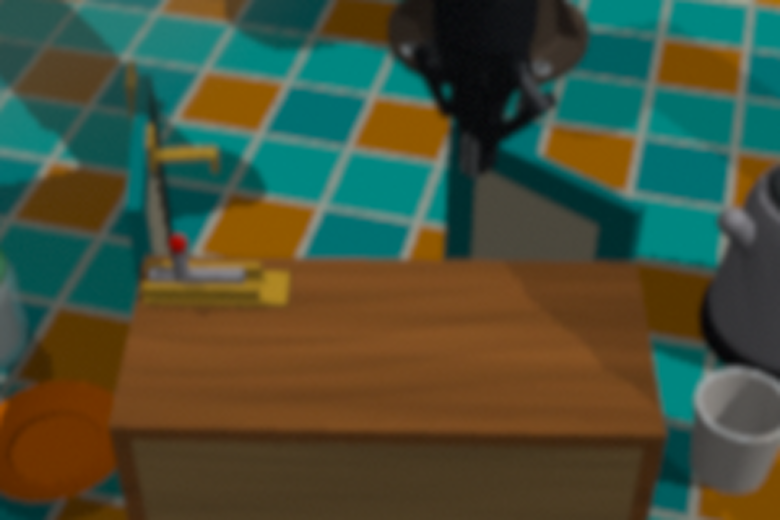

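View pics/t8.png

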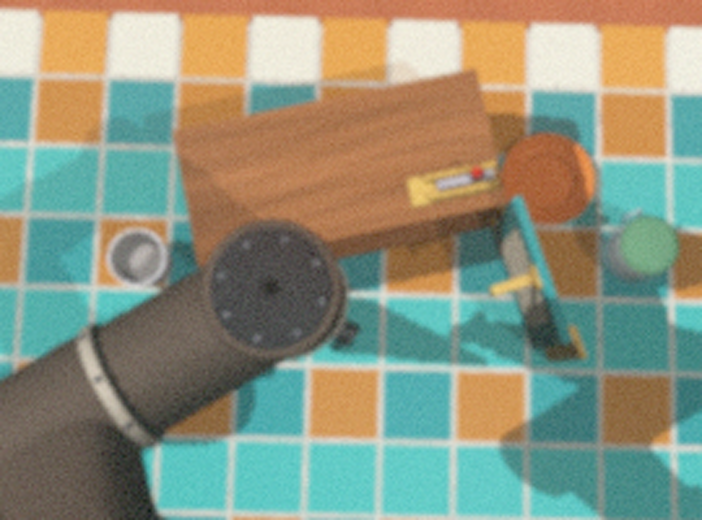

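The left leaf is about 40° open, with its edge at (460,190), and nothing else has moved. Continuing the arc.

Call:
{"method": "move_arm", "body": {
  "rows": [-9, 6, -3, -0.004, 0.011, -0.07, 0, -9, 6, -2, -0.004, 0.011, -0.07, 0, -9, 7, -1, -0.004, 0.011, -0.08, 0, -9, 7, -1, 0, 0.003, -0.09, 0, -8, 8, -1, 0, 0.003, -0.09, 0, -8, 8, -1, 0, 0.003, -0.09, 0, -7, 9, -1, 0, 0.003, -0.09, 0, -6, 10, -1, 0, 0.003, -0.09, 0]
}}

```text
time: 12.15
eef_pos: [0.4376, 0.1425, 0.3754]
orientation: [179.8, -0.0, -67.8]
contact_force: [0.1, -1.5, 1.1]
grip_width: -0.0003
```

```bash
python3 arc.py L 132 12 70 80 90 96 98
```

```text
12.15 [0.43757469 0.14253432 0.37535478] [-128.10324505  143.37693398] [ 1.79814763e+02 -1.39975666e-03 -6.78183146e+01] [ 43.   1. -28.  -0. -61. -20.]
70.0 [ 12.6 -17.3] [0.4502 0.1252]
80.0 [-12.9  19.2] [0.4373 0.1444]
90.0 [-9.3 21.1] [0.428  0.1656]
96.0 [-3.8 13.3] [0.4242 0.1789]
98.0 [-0.9  4.5] [0.4233 0.1834]
```

Call:
{"method": "move_arm", "body": {
  "rows": [-5, 11, -1, 0, 0, -0.08, 0, -5, 11, -1, 0, 0, -0.08, 0, -2, 8, -1, 0, 0, -0.06, 0, -2, 6, 0, 0, 0, -0.04, 0, 0, 3, 0, 0, 0, 0, 0, 0, 0, 0, 0, 0, 0, 0]
}}

```text
time: 12.9
eef_pos: [0.4234, 0.1818, 0.3763]
orientation: [-180.0, 0.1, -82.4]
contact_force: [0.4, 0.8, -0.6]
grip_width: 0.0001
```

```bash
python3 arc.py L 132 12 96; python3 look.py 9
```

```text
12.9 [0.42337386 0.18177198 0.37625392] [-132.67946584  184.85362473] [-1.79954911e+02  5.95471808e-02 -8.23990115e+01] [ 48.   1. -28.  -0. -61. -40.]
96.0 [ 0.8 -2.9] [0.4242 0.1789]
13.0 [0.42339201 0.18167066 0.37621071] [-1.79953811e+02  5.99973646e-02 -8.24526339e+01] [ 47.8   1.2 -27.7  -0.  -61.  -40.3]
```

View pics/s9.png

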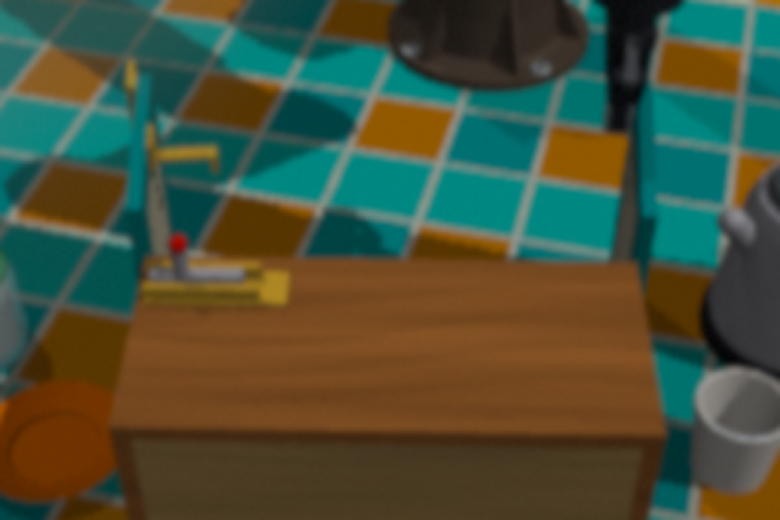

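Both leaves stand past square (crests near 140 and 645 px). Backing away toward mid-front and up, so the top view is clear.

Call:
{"method": "move_arm", "body": {
  "rows": [5, -20, 5, 0, 0, 0, 0, 5, -25, 40, 0, 0, 0, 0, 5, -40, 40, 0, 0, 0, 0, 0, -40, 30, 0, 0, 0, 0, 0, -30, 10, 0, 0, 0, 0, 0, 0, 0, 0, 0, 0, 0]
}}

```text
time: 13.75
eef_pos: [0.4384, 0.0214, 0.5061]
orientation: [-179.8, 0.0, -82.1]
contact_force: [0.2, 1.3, -0.8]
grip_width: 0.0003
```

```bash
python3 look.py 10
```

```text
13.85 [0.43842145 0.02266204 0.50504887] [-1.79898221e+02  1.16819955e-02 -8.20784714e+01] [ 28.9  -5.7 -17.2   0.  -78.4 -21. ]
```

View pics/t10.png

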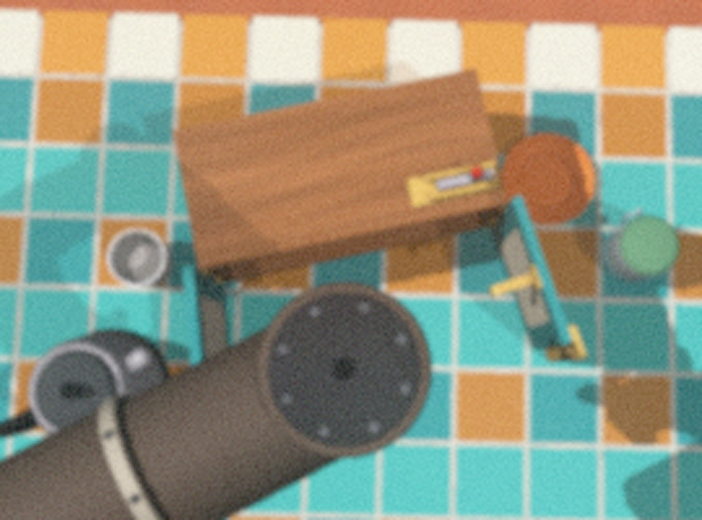

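View pics/s10.png

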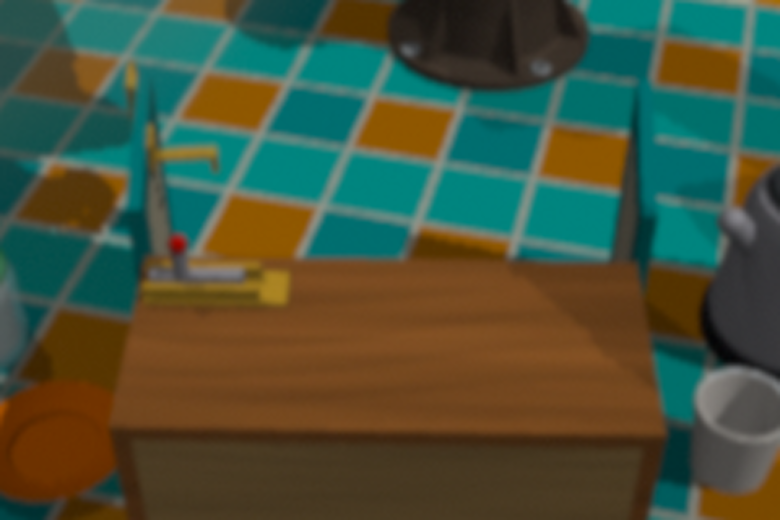

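```bash
python3 - <<'E'
from h import *
a=cv2.imread("pics/s10_raw.png")
f=cv2.resize(a[135:205,235:255],None,fx=8,fy=8,interpolation=cv2.INTER_CUBIC);g=cv2.resize(a[135:205,385:410],None,fx=8,fy=8,interpolation=cv2.INTER_CUBIC)
cv2.imwrite("pics/fg.png",np.hstack([f,g]))
E
```

```text
(no output)
```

View pics/fg.png

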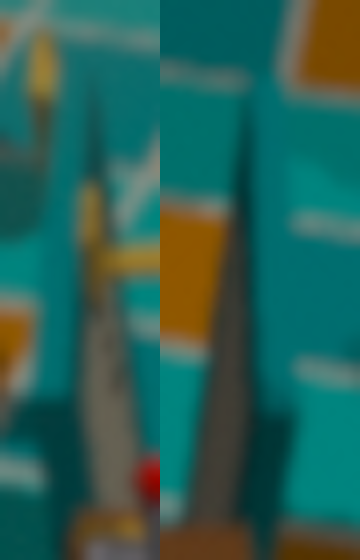

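In the enlargement, the crest inner edges run (93,80)–(80,400) for the right leaf and (245,85)–(252,400) for the left. I'll cast rays at crest height.

```bash
python3 - <<'E'
from h import *
def d(p,q,x0):
    P=[cab(S.plane((x0+u/8-.44,135+v/8-.44),.225)) for u,v in(p,q)];print(P);return P[0]-P[1]
r=d((93,80),(80,400),235);l=d((85,85),(92,400),385)
print("R",np.arctan2(-r[0],r[1]),"L",np.arctan2(-l[0],-l[1]))
for n in(0,10):
    b=cv2.imread("pics/top0.png" if n==0 else "pics/t10_raw.png")
    h=cv2.cvtColor(b,cv2.COLOR_BGR2HSV)
    s=b[155:205,355:402].astype(int);m=(s[...,2]>2.2*s[...,1]);print("saucer",np.argwhere(m).mean(0))
a=cv2.imread("pics/side0.png").astype(int);c=cv2.imread("pics/s10_raw.png").astype(int)
for nm,(x0,y0,x1,y1) in dict(kettle=(412,160,495,240),cup=(408,230,450,272),jar=(170,192,210,238),saucer=(188,236,240,275)).items():
    print(nm,cv2.phaseCorrelate(a[y0:y1,x0:x1].mean(2).astype(np.float32),c[y0:y1,x0:x1].mean(2).astype(np.float32)))
E
```

```text
[array([-164.00342938, -200.58808802]), array([   2.03018042, -180.20298994])]
[array([-167.97438723,  200.10922441]), array([ -4.60312504, 183.07848674])]
R 1.6929618639679493 L 1.6746667673062556
saucer [nan nan]
saucer [nan nan]
kettle ((-0.061793952136426356, -0.04072393445336786), 0.9411334862973955)
cup ((0.5055807804537871, 0.49636305553675086), 0.9432810686841423)
jar ((-0.19063865973360095, -0.26436884683404926), 0.7731166166563829)
saucer ((0.08536211149169759, 0.03419893824937503), 0.8469378565196638)<stdin>:9: RuntimeWarning: Mean of empty slice.
  ret = um.true_divide(
```

The right leaf measures about 1.69 rad and the left about 1.67, and the bystanders have shifted by less than a pixel. Handing in.

```bash
python3 -c "
from workcell import env
print(env.finish_job())"
```

```text
the job is handed in; nothing more can be done
None
```

I drew the bolt back, swung the right leaf open, and only then the left one. Both were pushed from behind their crests with shut fingers. I then backed the arm clear and handed the job in at about 14 s of the 54 s allowed.

| Check | Result |
|---|---|
| Bolt | About 47 mm back, measured by ray cast on the knob right after the push; still looks drawn back in the final pictures |
| Right leaf | About 1.69 rad open (needs more than 1.4) |
| Left leaf | About 1.67 rad open (needs more than 1.4) |
| Kettle, cup, saucer, jar | Moved less than 1 pixel in the side view (cup most, about 0.7 px) |
| Force | No reading above about 3 N at the end of any move |

- **Failed check:** a saucer colour check in the top view found no pixels. The saucer is covered only by the side-view comparison and by eye.
- **Weaker reading:** the jar comparison was the least certain of the four, but it showed a shift of only about 0.3 px.
- **Not measured:** I did not measure the joint velocities. The leaves looked at rest, and the fingers were clear of everything.

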